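# Wind the inspection lift up with its loose crank

## Task

Fit the loose crank fully down on the square shaft of the inspection lift and wind it clockwise, several full turns, until the stage is all the way up against its red stops. Do not let the crank come off the shaft once you have begun winding; leave it there fully seated, let go, and disturb nothing else on the desk.

Things in the scene. Friction and masses are not known exactly. Their poses are not given: they have to be found in the camera images.
- lift: Inspection lift fixed to the desk: base 200 (x) x 220 (y) x 12 mm, blue gearbox at its front (-x), behind it a stage between two columns (136 mm high, at x = 45, y = +-94 mm). Origin: centre of the base's underside, z up. Its front looks between the robot and its right; the shaft leans 25 degrees from vertical to that side, collar face at (-75, 0, 85) mm. It stays below the crank's sweep.
- shaft_seat (a point): Centre of the face of the steel collar (36 mm across) at the root of the square shaft, on its axis. z points outward along the shaft (25 degrees from vertical); x and y are normal to the flats and turn with the shaft. The square is 20 mm across flats for 18 mm from the collar, then tapers over 8 mm to 11 mm; its end is 26 mm from the collar.
- lift_shaft (a joint): Turn of the shaft in rad: 0 with the stage down, hard stop at 21 with the stage fully up; grows clockwise, seen from the shaft's free end. Starts from 0 to 2.5, so about three full turns remain. Turns against about 0.2 N m of friction (4 N at the handle), stays where it is left, raises the stage 2 mm per rad.
- stage_top (a point): Centre of the upper face of the stage plate, under the mould. 55 mm above the desk when down, 97 mm when fully up.
- crank: Loose balanced crank, about 0.3 kg, standing on its hub. Origin: centre of the hub's underside; z up, x along the arm to the handle. Hub 40 x 40 mm, 28 mm high. Arm 18 mm wide, z 28 to 40 mm; on it a square orange grip boss 24 x 24 mm, z 40 to 70 mm, flats normal to x and y. Handle axis at x = 55 mm. Counterweight at x = -47 mm, 32 mm across, up to z 53 mm. Any yaw.
- crank_socket (a point): Centre of the mouth of the socket in the hub's underside; frame and origin as crank. The socket is square, blind, 22 mm across, 28 mm deep, flats normal to x and y: it fits the shaft four ways, with about 7 degrees of play. Fully seated, the hub's underside rests on the shaft's collar.
- handle_mid (a point): Middle of the crank's black handle sleeve: 20 mm across, 50 mm long (crank z 42 to 92 mm), its axis parallel to the shaft. The sleeve spins freely, so a gripper can hold it fast and follow the circle of 55 mm radius without turning. Frame as crank.
- usb_scope: Black inspection camera on a weighted stand beside the lift, 160 mm tall, bystander. Origin: underside.
- tape_roll: Wide roll of beige tape, 96 mm across, 62 mm high, bystander that stays put. Origin: centre of underside.
- screen_box: Flat carton 114 x 74 x 20 mm, bystander. Origin: centre of underside.
- mouse: Black computer mouse, 114 x 61 x 38 mm, bystander. Origin: underside.
- blue_driver: Small screwdriver with blue handle, 115 mm, lying, bystander. Origin: underside.

How it is judged:
By the outcome, as a careful person would: the job done as asked, in the order asked, and still so for the second after the job is handed in, with the robot touching nothing.
It also fails if it takes over 67 s, if anything falls off the work surface, if the arm or the gripper's body presses on something with over 40 N, if the wrist force passes 120 N, or if a joint passes its speed limit or range.

## Robot

A 6-joint arm with a two-finger parallel gripper is mounted at the origin on a cart in front of the work surface, level with it; the furniture and walls round the work are solid. World frame = base frame: x ahead of the robot, y to its left, z up, the work surface at z = 0. Lengths are in mm, angles in degrees, forces in N, time in s.
With the tool pointing down it reaches from about 375 to 900 mm from the base axis. Payload 3.1 kg.
Tool frame: the origin (TCP) lies midway between the tips of the shut fingers; the grasp point (between the pads) lies behind it (bot.grip_depth is the z of the grasp point in the tool frame, in mm); z points along the fingers, y is the line along which they close (so a half turn about z gives the same grasp; the last joint's range is limited). The gripper opens to 85 mm and grips with 20 to 120 N. Pads are 22 mm wide; open, the fingers measure 114 mm over their backs; the gripper's body (76 mm by 85 mm) begins 54 mm behind the grasp point. The pads swing forward as they close: fully open they stand 13 mm farther back than shut.
Start: joints at [-10.227, 30.224, 82.088, -0, 67.689, -10.227], TCP at [624.977, 0.034, 231.31] pointing down, gripper open.
Joint ranges: [-176.69, 176.69], [-43.24, 126.21], [12.49, 139.97], [-82, 262], [0, 151.66], [-163.58, 163.58]. Speed limits (degrees/s): [159.86, 159.86, 180, 180, 180, 180].

## Interface

Orientations are given as a 3x3 rotation matrix whose columns are the frame's x, y, z axes.
In Python, from workcell import bot gives the robot as it stands. Calls block until the motion is done:
- bot.reach(position, orientation): joint-space move of the TCP to a pose.
- bot.servo_line(position, frame=None, velocity=150): straight line of the TCP; frame=None keeps the orientation; velocity is the mean speed in mm/s.
- bot.goto_joints(angles): joint-space move.
- bot.gripper_open() and bot.close(): open the fingers fully, or close them until they stop; the grip force is fixed at half the most.
- bot.hold(seconds).
- bot.solve_ik(position, orientation): joint angles nearest the present ones, or None.
- bot.state(): the state.
- bot.read_camera(name): name is "scene" or "top" or "wrist"; returns (picture, depth): 480x640x3 uint8, blue, green, red; 480x640 float32, mm along the optical axis (not along the pixel's ray), 0 where there is no reading.
- bot.camera_params(name): a dict with "camera_matrix" (3x3 intrinsics, pixels), "world_to_cam" (4x4, takes a point from world to camera coordinates). Camera axes: x right, y down, z forward; pixel columns grow to the right and rows downward; lengths in mm; the calibration is good to about 2 mm. A picture is of the moment at which its call begins: read the wrist's pose just before it. camera_params takes no time and is no camera call; for the wrist camera it gives the pose at the moment of the call.
A pose or a line that the arm cannot do raises bot.IKError and nothing moves.
- bot.close_job(): hands the job in; it is judged then, once.
The state is a dict: "time_s": time; "qpos": joint angles; "joint_vel": joint speeds; "joint_efforts": joint torques, N m; "position": TCP position; "ee_rot": TCP orientation; "force": force on the tool from outside, world axes, zero at the start; "torque": the same for the moment, N m; "width": opening from 0.0 (shut) to 1.0 (fully open); "grasp_force": force on a finger pad.
Only numpy, scipy, OpenCV 4.12 (cv2) and the standard library are available. Lean on these libraries where they do the work, as an engineer would, in place of code of your own. Each camera call takes 0.05 s, during which the arm holds its last target. There are 200 camera calls.

## Working session

There is one attempt and no reset: what is moved stays moved. The work goes in short steps, each a Python script; the robot and the scene stay as the last script left them, time stands still between calls to the robot, and variables do not carry over. Pictures are saved under pics/ and viewed, at most 12 in all, crops included, and the job is handed in when it is done.

```bash
mkdir -p pics; ls
python3 - <<'E'
from workcell import bot
import cv2,numpy as np
print(bot.grip_depth, bot.state()['time_s'])
for n in ("scene","top"):
    p,d=bot.read_camera(n); c=bot.camera_params(n)
    cv2.imwrite(f'pics/{n}0.png',p); np.savez(f'{n}0.npz',p=p,d=d,K=c['camera_matrix'],T=c['world_to_cam'])
    print(n,c['camera_matrix'].round(1).tolist(),np.linalg.inv(c['world_to_cam']).round(3).tolist())
E
```

```text
pics
-18.700000000000003 0.0
scene [[528.3, 0.0, 326.8], [0.0, 528.3, 239.2], [0.0, 0.0, 1.0]] [[0.709, -0.31, 0.634, -40.307], [-0.705, -0.342, 0.621, -689.194], [0.024, -0.887, -0.461, 514.44], [0.0, 0.0, 0.0, 1.0]]
top [[608.2, 0.0, 310.4], [0.0, 608.2, 245.2], [0.0, 0.0, 1.0]] [[0.019, -0.987, 0.157, 357.181], [-1.0, -0.02, -0.004, -80.477], [0.007, -0.157, -0.988, 1388.955], [0.0, 0.0, 0.0, 1.0]]
```

View pics/scene0.png

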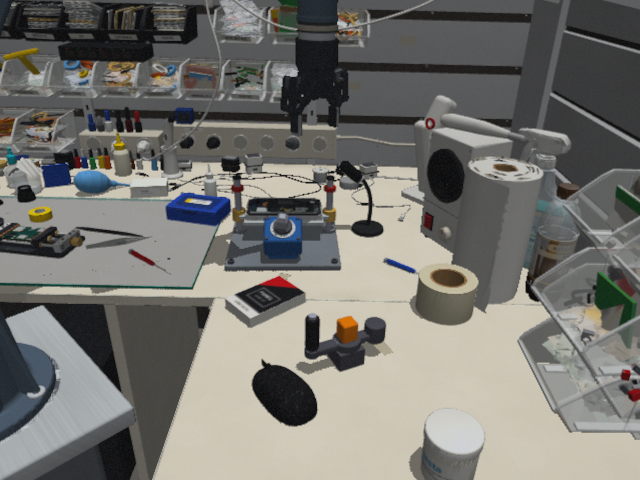

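View pics/top0.png

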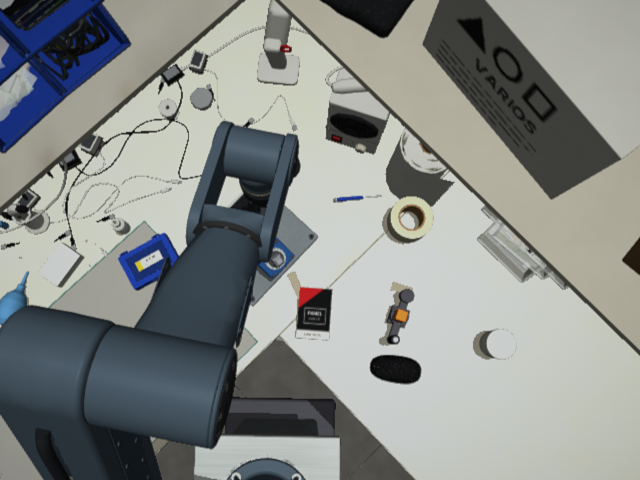

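The scene view shows the lift at about (285,240), with the shaft facing the camera. The crank is at (345,345): orange boss (347,329), handle (312,333), counterweight (375,327). In the top view the boss is at (401,315), the handle at (394,340) and the counterweight at (406,295), with the mouse close beside the handle. The arm hides part of the lift from above.

```bash
cat > h.py <<'E'
import numpy as np,cv2
def load(n):
    z=np.load(n+'.npz'); return z['p'],z['d'],z['K'],z['T']
def cloud(d,K,T):
    v,u=np.indices(d.shape); P=np.stack([(u-K[0,2])/K[0,0]*d,(v-K[1,2])/K[1,1]*d,d],-1)
    C=np.linalg.inv(T); return P@C[:3,:3].T+C[:3,3]
def ray(u,v,K,T,z):
    C=np.linalg.inv(T); r=C[:3,:3]@np.array([(u-K[0,2])/K[0,0],(v-K[1,2])/K[1,1],1]); o=C[:3,3]
    return o+r*(z-o[2])/r[2]
def proj(P,K,T):
    q=(T[:3,:3]@np.atleast_2d(P).T).T+T[:3,3]; q=q@K.T; return q[:,:2]/q[:,2:]
def snap(bot,n,name):
    c=bot.camera_params(n); p,d=bot.read_camera(n)
    cv2.imwrite(f'pics/{name}.png',p); np.savez(name+'.npz',p=p,d=d,K=c['camera_matrix'],T=c['world_to_cam'])
    return p,d,c['camera_matrix'],c['world_to_cam']
def mask(p,lo,hi): return cv2.inRange(cv2.cvtColor(p,cv2.COLOR_BGR2HSV),lo,hi)>0
E
python3 - <<'E'
from h import *
p,d,K,T=load('top0'); X=cloud(d,K,T)
roi=np.zeros(d.shape,bool); roi[280:352,375:430]=1
o=mask(p,(5,120,90),(22,255,255))&roi
print('orange px',o.sum(),X[o&(X[...,2]>60)].mean(0),X[o][:,2].max())
for lo,hi,nm in((75,110,'handle'),(44,58,'cw'),(28,43,'arm'),(60,74,'boss')):
    m=roi&(X[...,2]>lo)&(X[...,2]<hi)&(d>0); print(nm,m.sum(),X[m].mean(0).round(1),np.ptp(X[m],axis=0).round(0))
p,d,K,T=load('scene0'); X=cloud(d,K,T)
roi=np.zeros(d.shape,bool); roi[300:375,290:400]=1
o=mask(p,(5,120,90),(22,255,255))&roi
for nm,m in(('boss',o),('boss top',o&(X[...,2]>67)),('handle',roi&(X[...,2]>72)&(X[...,2]<100)),('cw',roi&(X[...,2]>44)&(X[...,2]<60)&~o)):
    print(nm,m.sum(),X[m].mean(0).round(1),np.ptp(X[m],axis=0).round(0))
roi=np.zeros(d.shape,bool); roi[170:275,215:350]=1
b=mask(p,(98,120,60),(125,255,255))&roi&(np.indices(d.shape)[1]>240)
print('blue',b.sum(),X[b].mean(0),X[b].min(0),X[b].max(0))
pl=roi&(abs(X[...,2]-12)<4)&(d>0); q=X[pl][:,:2]
print('base plate',pl.sum(),cv2.minAreaRect(q.astype(np.float32)))
r=mask(p,(0,130,60),(6,255,255))&roi
print('red',r.sum()); n,l,s,c=cv2.connectedComponentsWithStats(r.astype(np.uint8))
for i in range(1,n):
    if s[i,4]>4: print(s[i],X[l==i].mean(0).round(1))
E
python3 -c "
import cv2;p=cv2.imread('pics/scene0.png');cv2.imwrite('pics/s0crop.png',cv2.resize(p[165:375,210:410],None,fx=3,fy=2.85,interpolation=cv2.INTER_CUBIC)[:600])"
```

```text
orange px 129 [ 417.36186341 -283.03017064   79.88287703] 1388.9545289338469
handle 84 [ 367.8 -267.4   90.9] [68. 25. 25.]
cw 193 [ 451.1 -295.2   51.7] [120.  57.  14.]
arm 296 [ 412.  -280.6   37.9] [119.  51.  15.]
boss 133 [ 413.9 -282.9   68.5] [102.  41.  13.]
boss 393 [ 414.3 -290.8   59.6] [103.  89.  73.]
boss top 156 [ 415.6 -286.4   68.5] [27. 26.  3.]
handle 254 [ 360.9 -271.8   85.6] [20. 19. 24.]
cw 479 [ 424.9 -292.4   51.1] [123.  53.  16.]
blue 1014 [526.57417064 -18.03227897  53.92954077] [ -40.30675781 -689.19434828   11.19387219] [576.95262927  35.45924434 514.439815  ]
base plate 3256 ((677.21533203125, 170.83290100097656), (525.1915283203125, 341.1875), 46.02507019042969)
red 86
[232 185  11   7  42] [536.9 133.2 110.9]
[325 185  11   7  44] [676.    7.8 111.4]
```

View pics/s0crop.png

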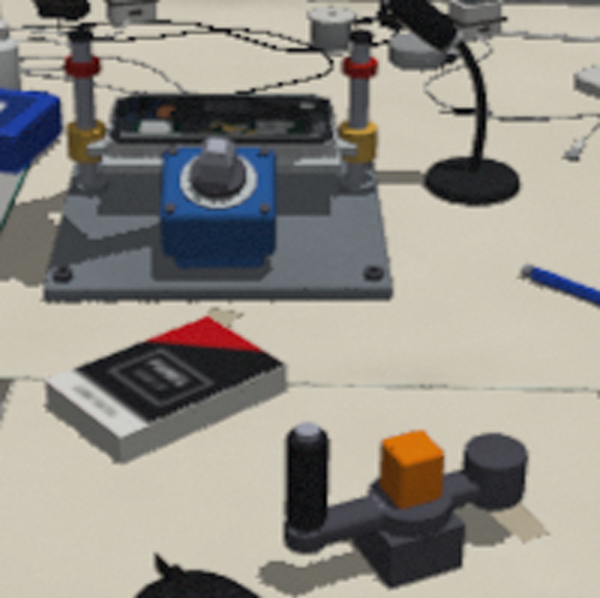

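The crop shows the crank with its boss centred over the hub. The square shaft points at the camera from a pale dial on the blue gearbox, and the red stop collars are on both columns. The measured sizes agree with those given: columns 187 mm apart, handle 56 mm from the boss. I'll move over the crank, look close, and take the unoccluded top view of the lift.

```bash
cat >> h.py <<'E'
def tool(z,y):
    z=np.array(z,float);z/=np.linalg.norm(z);y=np.array(y,float);y-=z*(y@z);y/=np.linalg.norm(y)
    return np.column_stack([np.cross(y,z),y,z])
E
python3 - <<'E'
from h import *
from workcell import bot
a=np.radians(166); cy=np.array([-np.sin(a),np.cos(a),0])
best=None
for s in(1,-1):
    R=tool([0,0,-1],s*cy); q=bot.solve_ik([415,-285,190],R); print(s,q)
    if q is not None and (best is None or abs(q[5])<abs(best[0][5])): best=(q,R)
bot.reach([415,-285,190],best[1])
snap(bot,'wrist','w1'); snap(bot,'top','top1'); snap(bot,'scene','scene1')
s=bot.state(); print(s['time_s'],s['position'],s['force'])
E
```

```text
1 [-4.72166705e+01  2.43247985e+01  1.01848931e+02 -2.54444375e-14
  5.38262705e+01  5.67833295e+01]
-1 [-4.72166705e+01  2.43247985e+01  1.01848931e+02 -2.54444375e-14
  5.38262705e+01 -1.23216671e+02]
1.5917 [ 415.78466812 -284.51191192  190.1246996 ] [-0.55784501 -0.30656895  0.46924661]
```

View pics/w1.png

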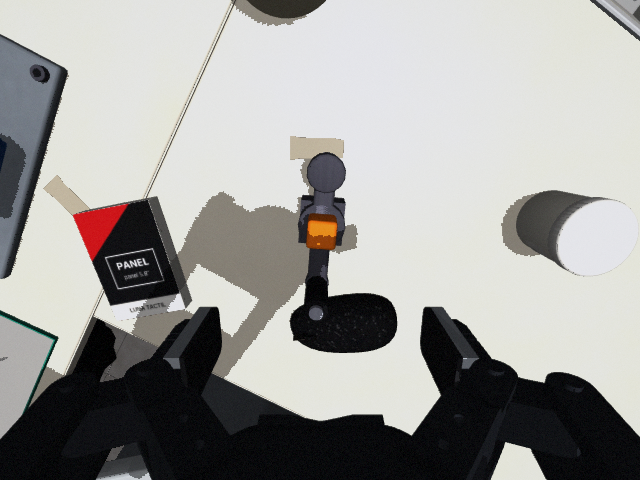

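View pics/top1.png

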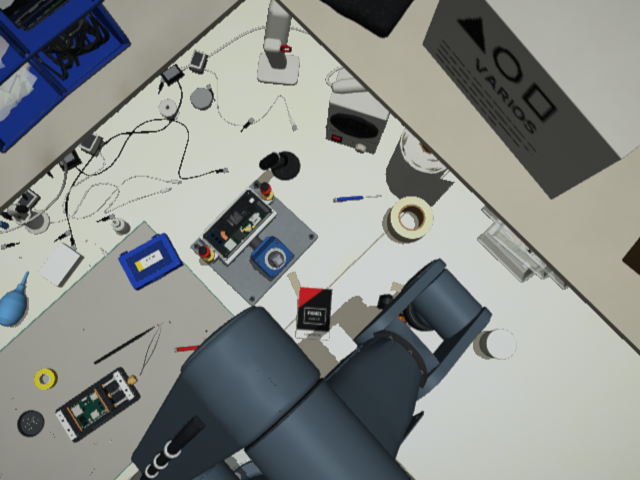

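In the wrist view the crank is upright: orange boss (321,231), handle cap (316,313) and counterweight (326,172), with free space on both sides for the fingers. The top view now shows the whole lift, with base corners at about (313,236), (255,300) and (195,248), and the shaft near (274,259).

Run:
```python
from h import *
def rect(q): 
    r=cv2.minAreaRect(q.astype(np.float32)); return np.round(r[0],1),np.round(r[1],1),round(r[2],1)
p,d,K,T=load('w1'); X=cloud(d,K,T)
roi=np.zeros(d.shape,bool); roi[140:335,280:360]=1; roi&=d>0
m=roi&mask(p,(5,120,90),(22,255,255))&(X[...,2]>67); print('boss',m.sum(),np.median(X[m],0).round(1),rect(X[m][:,:2]))
for lo,hi,nm in((84,100,'handle'),(50,57,'cw')):
    m=roi&(X[...,2]>lo)&(X[...,2]<hi)&~mask(p,(5,120,90),(22,255,255)); m=cv2.erode(m.astype(np.uint8),np.ones((2,2)))>0
    print(nm,m.sum(),X[m].mean(0).round(1),rect(X[m][:,:2]))
for n in('top1','scene1'):
    p,d,K,T=load(n); X=cloud(d,K,T); print(n)
    c0=np.array([577,37]); near=(np.linalg.norm(X[...,:2]-c0,axis=-1)<160)&(d>0)
    pl=near&(abs(X[...,2]-12)<5)&~mask(p,(0,0,175),(40,255,255))
    nn,l,s,_=cv2.connectedComponentsWithStats(cv2.erode(pl.astype(np.uint8),np.ones((3,3))))
    i=1+np.argmax(s[1:,4]); print('plate',s[i],rect(X[l==i][:,:2]))
    r=near&mask(p,(0,130,60),(6,255,255))&(X[...,2]>95); nn,l,s,_=cv2.connectedComponentsWithStats(r.astype(np.uint8))
    for i in range(1,nn):
        if s[i,4]>5: print('red',s[i],X[l==i].mean(0).round(1))
    # column tips
    t=near&(X[...,2]>128)&(X[...,2]<142); nn,l,s,_=cv2.connectedComponentsWithStats(t.astype(np.uint8))
    for i in range(1,nn):
        if s[i,4]>4: print('tip',s[i],X[l==i].mean(0).round(1))
    # shaft: points near axis estimate
    e=np.array([526,-19,85.]); z=np.array([-.282,-.314,.906])
    h=(X-e)@z; rr=np.linalg.norm(X-e-h[...,None]*z,axis=-1)
    for lo,hi,R in((20,32,20),(3,19,20),(-3,3,30)):
        m=(h>lo)&(h<hi)&(rr<R)&(d>0); print('shaft',lo,m.sum(),X[m].mean(0).round(1),np.median(h[m]).round(1))
    st=near&(np.linalg.norm(X[...,:2]-[607,71],axis=-1)<75)&(X[...,2]>45)&(X[...,2]<100)
    print('stage z hist',np.histogram(X[st][:,2],bins=np.arange(45,101,3)))
p,d,K,T=load('scene1'); X=cloud(d,K,T)
u=proj([[526,-19,85],[519,-27,108]],K,T); print(u)
cv2.imwrite('pics/shaftcrop.png',np.hstack([cv2.resize(p[195:260,250:315],(390,390),interpolation=cv2.INTER_CUBIC),cv2.resize(load('top1')[0][227:292,240:305],(390,390),interpolation=cv2.INTER_CUBIC)]))
```

```text
boss 824 [ 418.5 -286.7   70.9] (array([ 417.8, -286.7]), array([23.6, 23.6]), 71.5)
handle 478 [ 367.6 -270.1   93.7] (array([ 366. , -269.6]), array([19.3, 18.1]), 32.7)
cw 1150 [ 459.7 -300.8   54. ] (array([ 423.1, -291.7]), array([ 29.8, 110. ]), 75.3)
top1
plate [229 248  43  52 704] (array([504.5,  49.6]), array([100. ,  89.8]), 46.7)
red [260 185  11   9  44] [677.3  13.2 116.6]
red [199 246  11  11  50] [538.9 136.1 116.2]
tip [272 163   3   4   7] [728.3  -2.5 138.3]
tip [261 182   8   9  55] [681.1  14.2 135.4]
tip [198 246   9   9  57] [541.7 139.9 135.8]
shaft 20 39 [524.1 -19.6 108.6] 21.4
shaft 3 50 [528.6 -14.2 102.8] 14.9
shaft -3 35 [533.   -8.4  89.5] -1.6
stage z hist (array([ 30,  55, 125, 156,  98,  36,  46, 226, 686, 834, 392,  81,   8,
         0,   0,   0,   0,   0]), array([45, 48, 51, 54, 57, 60, 63, 66, 69, 72, 75, 78, 81, 84, 87, 90, 93,
       96, 99]))
scene1
plate [ 225  228  114   39 2576] (array([568.5,  29.6]), array([165.5, 214.9]), 47.1)
red [232 185  11   7  51] [537.4 132.9 111. ]
tip [232 175   9   6  42] [539.  137.3 132.8]
shaft 20 23 [522.3 -21.5 106.4] 21.1
shaft 3 102 [522.1 -21.6  96.9] 13.5
shaft -3 30 [524.1 -19.1  84.1] -0.4
stage z hist (array([ 27,  42,  75,  50,  37,  68,  70, 150, 709, 298,   0,   0,   0,
         0,   0,   0,   0,   0]), array([45, 48, 51, 54, 57, 60, 63, 66, 69, 72, 75, 78, 81, 84, 87, 90, 93,
       96, 99]))
[[282.46982469 226.12519902]
 [282.22490293 217.26437936]]
```

View pics/shaftcrop.png

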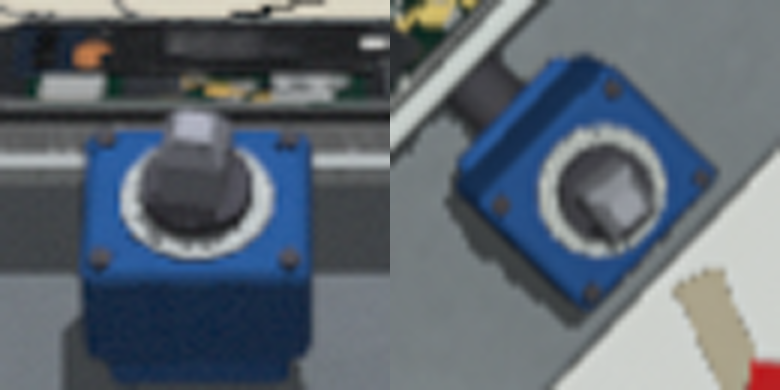

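The crop shows the square end clearly, turned off the gearbox sides. The column spacing (187.6 mm) and the shaft end (524,-20,108.6) match the model: yaw 47.9°, collar about (530,-12.5,85). Next is a close wrist look straight down the shaft for the flats angle and centre, plus a check that the winding circle is reachable.

Run:
```python
from h import *
from workcell import bot
yaw=np.radians(47.9); lx=np.array([np.cos(yaw),np.sin(yaw),0]); ly=np.array([-lx[1],lx[0],0])
t=np.radians(25); Z=-np.sin(t)*lx+np.cos(t)*np.array([0,0,1]); U=np.cross(ly,Z) # U,ly,Z right-handed
C=np.array([530,-12.5,85])
# feasibility: tool y angle phi in (U,ly) plane, winding circle & on-axis
for ph in range(-180,180,15):
    f=np.radians(ph); R=tool(-Z,np.cos(f)*U+np.sin(f)*ly)
    qs=[bot.solve_ik(C+Z*60+55*(np.cos(a)*U+np.sin(a)*ly),R) for a in np.linspace(0,2*np.pi,9)]
    q0=bot.solve_ik(C+Z*135,R)
    print(ph, None if q0 is None else q0.round(0).tolist(), sum(q is not None for q in qs), [None if q is None else round(q[5]) for q in qs][:4])
R=[tool(-Z,np.cos(f)*U+np.sin(f)*ly) for f in np.radians([90,-90])]
q=[bot.solve_ik(C+Z*135,r) for r in R]; 
i=min((i for i in(0,1) if q[i] is not None),key=lambda i:abs(q[i][5])); print(q[i])
bot.reach(C+Z*135,R[i]); bot.hold(.2)
p,d,K,T=snap(bot,'wrist','w2'); print(bot.state()['time_s'],bot.state()['position'],C+Z*135)
X=cloud(d,K,T)
h=(X-C)@Z; r=np.linalg.norm(X-C-h[...,None]*Z,axis=-1)
m=(h>23)&(h<30)&(r<14)&(d>0); E=X[m]-C; e=np.column_stack([E@U,E@ly]); rc=cv2.minAreaRect(e.astype(np.float32)); print('end',m.sum(),h[m].mean(),e.mean(0),rc)
m=(abs(h)<4)&(r<24)&(r>12)&(d>0); E=X[m]-C; e=np.column_stack([E@U,E@ly]); print('collar',m.sum(),h[m].mean(),cv2.minEnclosingCircle(e.astype(np.float32)))
cv2.imwrite('pics/w2c.png',cv2.resize(p[100:400,120:520],(800,600)))
```

```text
-180 [-35.0, 21.0, 112.0, 34.0, 49.0, 75.0] 9 [80, 75, 65, 58]
-165 [-35.0, 21.0, 112.0, 34.0, 49.0, 60.0] 9 [65, 60, 50, 43]
-150 [-35.0, 21.0, 112.0, 34.0, 49.0, 45.0] 9 [50, 45, 35, 28]
-135 [-35.0, 21.0, 112.0, 34.0, 49.0, 30.0] 9 [35, 30, 20, 13]
-120 [-35.0, 21.0, 112.0, 34.0, 49.0, 15.0] 9 [20, 15, 5, -2]
-105 [-35.0, 21.0, 112.0, 34.0, 49.0, -0.0] 9 [5, 0, -10, -17]
-90 [-35.0, 21.0, 112.0, 34.0, 49.0, -15.0] 9 [-10, -15, -25, -32]
-75 [-35.0, 21.0, 112.0, 34.0, 49.0, -30.0] 9 [-25, -30, -40, -47]
-60 [-35.0, 21.0, 112.0, 34.0, 49.0, -45.0] 9 [-40, -45, -55, -62]
-45 [-35.0, 21.0, 112.0, 34.0, 49.0, -60.0] 9 [-55, -60, -70, -77]
-30 [-35.0, 21.0, 112.0, 34.0, 49.0, -75.0] 9 [-70, -75, -85, -92]
-15 [-35.0, 21.0, 112.0, 34.0, 49.0, -90.0] 9 [-85, -90, -100, -107]
0 [-35.0, 21.0, 112.0, 34.0, 49.0, -105.0] 9 [-100, -105, -115, -122]
15 [-35.0, 21.0, 112.0, 34.0, 49.0, -120.0] 9 [-115, -120, -130, -137]
30 [-35.0, 21.0, 112.0, 34.0, 49.0, -135.0] 9 [-130, -135, -145, -152]
45 [-35.0, 21.0, 112.0, 34.0, 49.0, -150.0] 7 [-145, -150, -160, None]
60 None 3 [-160, None, None, None]
75 None 1 [None, None, None, 163]
90 None 5 [None, None, 155, 148]
105 [-35.0, 21.0, 112.0, 34.0, 49.0, 150.0] 9 [155, 150, 140, 133]
120 [-35.0, 21.0, 112.0, 34.0, 49.0, 135.0] 9 [140, 135, 125, 118]
135 [-35.0, 21.0, 112.0, 34.0, 49.0, 120.0] 9 [125, 120, 110, 103]
150 [-35.0, 21.0, 112.0, 34.0, 49.0, 105.0] 9 [110, 105, 95, 88]
165 [-35.0, 21.0, 112.0, 34.0, 49.0, 90.0] 9 [95, 90, 80, 73]
[-34.76605735  20.59845899 111.79439034  33.51296396  49.39165384
 -15.23460514]
2.9917 [491.92508699 -55.36152993 207.33793229] [491.74983814 -54.83229292 207.35155125]
end 368 25.814205563683405 [ 2.23345642 -1.36168461] ((1.7320542335510254, -1.4494314193725586), (16.06729507446289, 15.751447677612305), 79.7514419555664)
collar 602 0.4898682810585967 ((1.466342568397522, -1.4435782432556152), 17.962312698364258)
```

View pics/w2c.png

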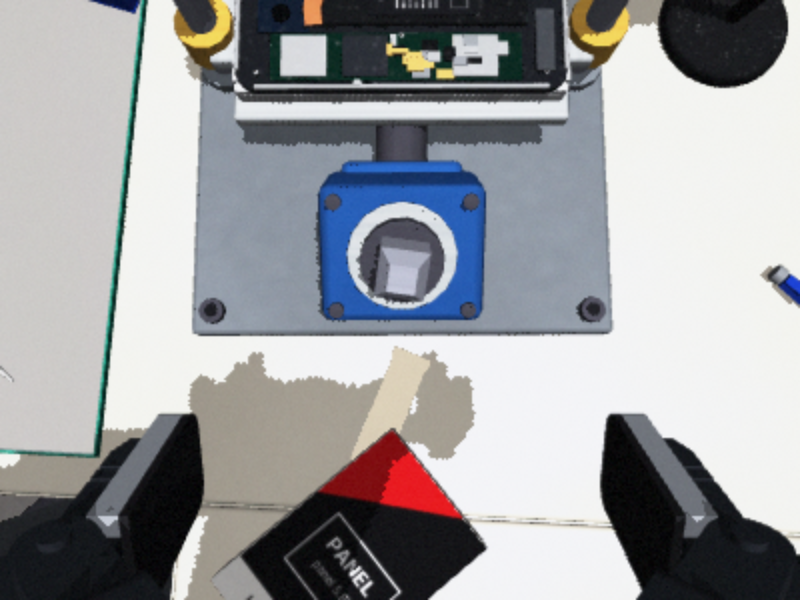

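The wrist image looks straight down the shaft. The square end is at about (403,272), rotated a few degrees, and the dial ring is centred at (402,256). The collar circle fit gives r = 17.96 mm against 18 expected, so the axis is good. I'll refine the flats angle from the same data, then grasp.

```bash
cat >> h.py <<'E'
yaw=np.radians(47.9); lx=np.array([np.cos(yaw),np.sin(yaw),0]); ly=np.array([-lx[1],lx[0],0])
t=np.radians(25); Z=-np.sin(t)*lx+np.cos(t)*np.array([0,0,1]); U=np.cross(ly,Z)
C=np.array([530,-12.5,85])+1.6*U-1.4*ly
def dirn(f): return np.cos(f)*U+np.sin(f)*ly
E
python3 - <<'E'
from h import *
from workcell import bot
p,d,K,T=load('w2'); X=cloud(d,K,T)
h=(X-C)@Z; E=X-C; a,b=E@U,E@ly; r=np.hypot(a,b)
for th in (24.5,25,25.3):
    m=((h>th)&(h<28)&(r<12)&(d>0)).astype(np.uint8); n,l,s,_=cv2.connectedComponentsWithStats(m); i=1+np.argmax(s[1:,4]); m=l==i
    e=np.column_stack([a[m],b[m]]).astype(np.float32); print(th,m.sum(),h[m].mean().round(2),cv2.minAreaRect(e))
g=cv2.cvtColor(p,cv2.COLOR_BGR2GRAY).astype(int)
m=(h>10)&(r<16)&(d>0); print('gray',np.percentile(g[m],[5,25,50,75,95]))
m=((h>22)&(r<13)&(d>0)&(g>135)).astype(np.uint8); n,l,s,_=cv2.connectedComponentsWithStats(m)
i=1+np.argmax(s[1:,4]); m=l==i; uv=np.argwhere(m)[:,::-1]
Q=[]
Ci=np.linalg.inv(T)
for u,v in uv:
    w=Ci[:3,:3]@np.array([(u-K[0,2])/K[0,0],(v-K[1,2])/K[1,1],1]); o=Ci[:3,3]; s_=((C+26*Z-o)@Z)/(w@Z); q=o+s_*w-C; Q.append([q@U,q@ly])
print('bright',len(Q),cv2.minAreaRect(np.float32(Q)))
# body 0..18mm extents: gaps
m=(h>2)&(h<25)&(r<16)&(d>0)
for k in np.arange(-20,21,4):
    f=np.radians(k); c,s=np.cos(f),np.sin(f); x=a[m]*c+b[m]*s; y=-a[m]*s+b[m]*c; print(k,np.percentile(x,[1,99]).round(1),np.percentile(y,[1,99]).round(1))
# grasp crank
cy=np.radians(161.6+90); P=np.array([418,-286.7,0]); R=tool([0,0,-1],[np.cos(cy),np.sin(cy),0])
for zz in(150,): bot.reach(P+[0,0,zz],R)
bot.servo_line(P+[0,0,44],velocity=120); bot.hold(.1); s=bot.state(); print(s['position'],s['force']); 
bot.close(); s=bot.state(); print(s['width'],s['grasp_force'],s['force'],s['time_s'])
bot.servo_line(P+[0,0,190],velocity=150); bot.hold(.1); snap(bot,'wrist','w3'); s=bot.state(); print(s['position'],s['width'],s['grasp_force'],s['force'],s['torque'],s['time_s'])
E
```

```text
24.5 291 26.28 ((0.11209630966186523, 0.2995429039001465), (14.42579174041748, 14.331793785095215), 84.35974884033203)
25 265 26.43 ((0.044736385345458984, 0.2632884979248047), (13.573406219482422, 13.428135871887207), 83.27142333984375)
25.3 245 26.54 ((0.05874204635620117, 0.1316366195678711), (13.318581581115723, 13.085342407226562), 81.365966796875)
gray [ 11.  14.  16.  18. 128.]
bright 298 ((1.682347297668457, -0.03585243225097656), (15.447399139404297, 15.272259712219238), 81.61195373535156)
-20 [-10.5  11.6] [-10.9  11.2]
-16 [-10.1  11. ] [-10.6  10.8]
-12 [-9.9 10.5] [-10.2  10.3]
-8 [-9.9 10.2] [-10.1   9.9]
-4 [-10.   10.6] [-10.4  10.2]
0 [-10.2  11.1] [-11.   10.7]
4 [-10.4  11.5] [-11.6  11.1]
8 [-10.5  12. ] [-11.9  11.1]
12 [-10.7  12.4] [-12.3  11.5]
16 [-11.   12.7] [-12.7  11.8]
20 [-11.3  13. ] [-13.   11.9]
[ 418.4520762  -287.11223066   44.77750384] [-0.04253108 -0.25419727  0.51689834]
0.26739619455138647 58.94945561885834 [-0.06526863  0.67225158  3.45791142] 5.9333
[ 417.49877664 -286.21155726  189.00479987] 0.2706937393096766 58.881677985191345 [ 0.153665    0.20690788 -2.28927942] [ 0.0120803   0.04284462 -0.00982083] 7.2083
```

View pics/w3.png

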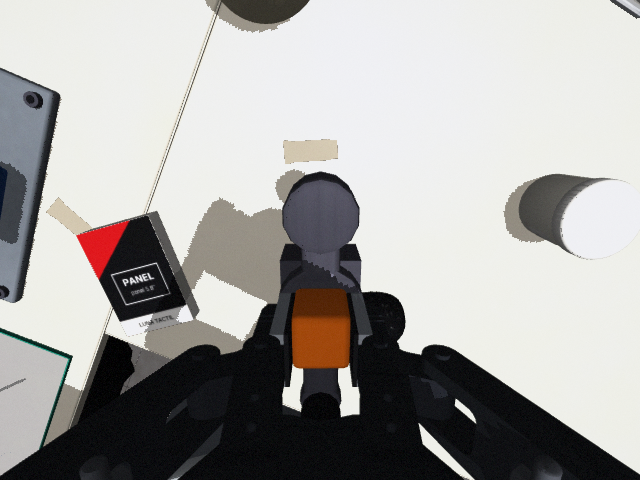

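The crank is held squarely by the boss (321,328), with the counterweight at (321,215) straight above it in the image. Next I'll measure its offset in the tool frame and move to just off the shaft end.

Run:
```python
from h import *
from workcell import bot
def tf(n,pos,R,orange_h):
    p,d,K,T=load(n); X=(cloud(d,K,T)-pos)@R
    m=mask(p,(5,120,60),(22,255,255))&(d>0)&(np.abs(X[...,0])<25)&(np.abs(X[...,1])<25)
    zt=np.percentile(X[m][:,2],3); tp=m&(X[...,2]<zt+2.5)
    print('boss top',tp.sum(),X[tp].mean(0).round(2),cv2.minAreaRect(X[tp][:,:2].astype(np.float32)))
    c=(d>0)&(np.abs(X[...,0]-47)<25)&(np.abs(X[...,1])<22)&(np.abs(X[...,2]+9)<4)
    print('cw',c.sum(),cv2.minEnclosingCircle(X[c][:,:2].astype(np.float32)),np.median(X[c][:,2]))
s=bot.state(); tf('w3',s['position'],s['ee_rot'],0)
f=np.radians(-98.5); R=tool(-Z,dirn(f))
bot.reach(C+Z*(45+26+60),R); bot.servo_line(C+Z*(45+26+12),velocity=100); bot.hold(.3)
s=bot.state(); e=s['position']-(C+Z*83); print('err U,ly,Z',e@U,e@ly,e@Z,s['ee_rot'][:,2]-(-Z),s['force'],s['time_s'],s['qpos'].round(1))
snap(bot,'scene','scene2'); snap(bot,'wrist','w4'); tf('w4',s['position'],s['ee_rot'],0)
p=load('scene2')[0]; cv2.imwrite('pics/s2c.png',cv2.resize(p[110:270,190:390],(800,640))[:600])
```

```text
boss top 2825 [  0.38   0.49 -26.66] ((-0.0695791244506836, 0.34109973907470703), (22.79104232788086, 23.78303337097168), 88.54987335205078)
cw 4636 ((46.3458137512207, 0.550250768661499), 15.977177619934082) -9.688226232447626
err U,ly,Z 0.12083633783101845 -0.3488446045303164 0.48370132945231314 [ 9.80187344e-04 -6.37242873e-04  8.67103202e-05] [ 0.24210632 -0.01001185 -2.20065408] 9.2333 [-31.7  26.3 112.9  37.9  42.6  -9.9]
boss top 2855 [  0.13   0.52 -26.65] ((-0.3928995132446289, 0.5931510925292969), (24.540435791015625, 22.997020721435547), 0.060540106147527695)
cw 4627 ((46.018531799316406, 0.5221410989761353), 15.959705352783203) -9.671772764110488
```

View pics/s2c.png

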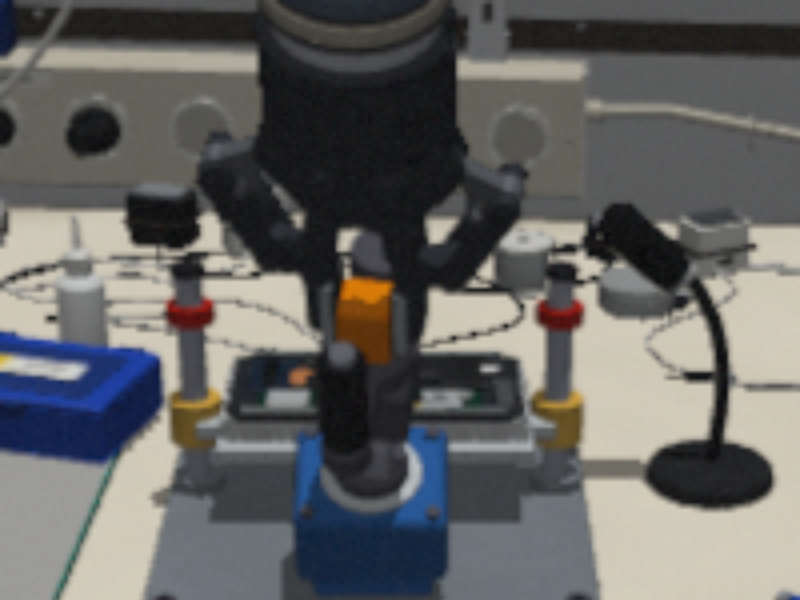

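The crank hangs coaxially just above the shaft, with the handle toward the camera at (345,400) and the stage and columns clear. Now I'll insert it in steps while watching the force.

Run:
```python
from h import *
from workcell import bot
A=C+.75*ly+.25*U
def st(tag):
    s=bot.state(); e=s['position']-C; f=s['force']; q=s['torque']
    print(tag,'pos',round(e@U,2),round(e@ly,2),round(e@Z,2),'F',round(f@U,1),round(f@ly,1),round(f@Z,1),'tq',q.round(2),'t',round(s['time_s'],2)); return e@Z,f
bot.servo_line(A+Z*83,velocity=60); bot.hold(.1); _,f0=st('pre')
for h in list(range(72,50,-5))+list(np.arange(50,38,-1.5)):
    bot.servo_line(A+Z*h,velocity=60); z,f=st(h)
    if (f-f0)@Z>18 or np.linalg.norm(f-f0)>30: break
bot.hold(.2); st('end')
```

```text
pre pos 0.27 0.78 82.99 F -2.1 -0.2 -2.5 tq [-0.31  0.29  0.03] t 9.68
72 pos 0.09 1.2 71.37 F -0.9 0.2 -2.5 tq [-0.34  0.29  0.07] t 10.02
67 pos 0.18 0.98 66.67 F -1.1 0.4 -2.3 tq [-0.27  0.27 -0.  ] t 10.27
62 pos 0.19 0.94 61.75 F -1.0 -0.9 -2.2 tq [-0.27  0.25  0.03] t 10.52
57 pos 0.18 0.96 56.73 F -1.0 0.3 -2.5 tq [-0.35  0.26 -0.01] t 10.77
52 pos 0.2 0.99 51.7 F -1.4 -0.4 -2.6 tq [-0.33  0.27  0.04] t 11.02
50.0 pos 0.24 0.81 49.91 F -1.4 -0.7 -2.2 tq [-0.34  0.25 -0.02] t 11.27
48.5 pos 0.23 0.78 48.46 F -0.5 -0.5 -2.1 tq [-0.33  0.29  0.01] t 11.52
47.0 pos 0.25 0.8 46.93 F -1.4 -0.4 -2.9 tq [-0.24  0.29 -0.01] t 11.77
45.5 pos 0.24 0.83 45.42 F -1.0 0.2 -2.0 tq [-0.32  0.22  0.03] t 12.02
44.0 pos 0.21 0.81 43.91 F -0.6 -0.7 -2.3 tq [-0.3   0.32  0.  ] t 12.27
42.5 pos 0.33 0.76 43.63 F -2.2 2.4 11.8 tq [-0.33  0.62  0.11] t 12.52
41.0 pos 0.42 0.79 43.48 F -3.5 4.4 26.2 tq [-0.21  1.21  0.26] t 12.77
end pos 0.41 0.77 43.49 F -2.8 4.6 25.7 tq [-0.24  1.16  0.28] t 12.97
```

It seated cleanly: contact at TCP h = 43.6, as predicted (43.3 to 44.8). I'll release, regrip the handle, and wind a first quarter turn as a test.

```bash
cat >> h.py <<'E'
A=C+.8*ly+.25*U
A0=np.radians(171.5); HH=60.
RW=tool(-Z,dirn(np.radians(-98.5)))
def hp(th,h): return A+55*dirn(A0-th)+Z*h
def rep(bot,th,tag=''):
    s=bot.state(); e=s['position']-A; f=s['force']; a=np.arctan2(e@ly,e@U); d=dirn(a); tg=np.cross(d,Z) # direction of clockwise motion
    r=dict(th=th,r=np.hypot(e@U,e@ly),h=e@Z,Ft=f@tg,Fr=f@d,Fz=f@Z,w=s['width'],t=s['time_s'],lag=np.degrees((th-(A0-a)+np.pi)%(2*np.pi)-np.pi))
    if tag is not None: print(tag,{k:round(float(v),2) for k,v in r.items()})
    return r
E
python3 - <<'E'
from h import *
from workcell import bot
bot.servo_line(A+Z*43.7,velocity=60); bot.gripper_open(); s=bot.state(); print(s['width'],s['force'])
bot.servo_line(A+Z*125,velocity=200)
snap(bot,'wrist','w5')
bot.servo_line(hp(0,125),velocity=200); bot.servo_line(hp(0,HH),velocity=120); bot.hold(.1); rep(bot,0,'pre')
bot.close(); rep(bot,0,'grip')
p,d,K,T=load('w5')
for i in range(1,7):
    th=np.radians(15*i); bot.servo_line(hp(th,HH-.5),velocity=150); rep(bot,th)
snap(bot,'scene','scene3'); p=load('scene3')[0]; cv2.imwrite('pics/s3c.png',cv2.resize(p[110:270,190:390],(800,640))[:600])
E
```

```text
1.0018385549644955 [-0.29983167 -0.20392973  0.15580611]
pre {'th': 0.0, 'r': 54.59, 'h': 60.53, 'Ft': -0.51, 'Fr': 0.41, 'Fz': 0.83, 'w': 1.0, 't': 15.68, 'lag': 0.47}
grip {'th': 0.0, 'r': 55.14, 'h': 60.16, 'Ft': -0.15, 'Fr': 1.17, 'Fz': 3.14, 'w': 0.21, 't': 16.3, 'lag': 0.13}
 {'th': 0.26, 'r': 54.62, 'h': 59.92, 'Ft': -1.61, 'Fr': 0.63, 'Fz': 6.75, 'w': 0.22, 't': 16.55, 'lag': 0.54}
 {'th': 0.52, 'r': 54.76, 'h': 59.86, 'Ft': -0.66, 'Fr': 1.01, 'Fz': 8.88, 'w': 0.21, 't': 16.8, 'lag': 0.26}
 {'th': 0.79, 'r': 55.07, 'h': 59.9, 'Ft': -0.23, 'Fr': 1.97, 'Fz': 11.68, 'w': 0.22, 't': 17.05, 'lag': -0.33}
 {'th': 1.05, 'r': 55.25, 'h': 60.01, 'Ft': -0.29, 'Fr': 1.32, 'Fz': 12.36, 'w': 0.22, 't': 17.3, 'lag': -0.6}
 {'th': 1.31, 'r': 55.38, 'h': 60.15, 'Ft': 1.11, 'Fr': 2.31, 'Fz': 15.47, 'w': 0.21, 't': 17.55, 'lag': -0.68}
 {'th': 1.57, 'r': 55.52, 'h': 60.32, 'Ft': 0.72, 'Fr': 2.5, 'Fz': 17.85, 'w': 0.21, 't': 17.8, 'lag': -0.79}
```

View pics/s3c.png

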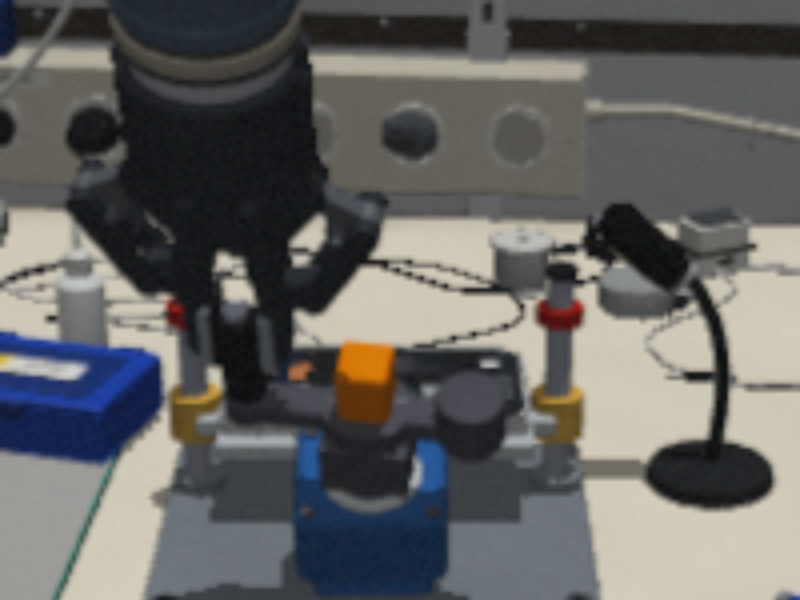

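After a quarter turn the handle has swung to the left at (240,350). The hub is still down on the collar and nothing has been touched. I'll continue with a gentle downward-force trim.

```bash
cat > wind.py <<'E'
import sys
from h import *
from workcell import bot
th,end,step,hc,lim=map(float,sys.argv[1:6])
step=np.radians(step); k=0; hist=[]
while th<end-1e-6:
    th=min(th+step,end); bot.servo_line(hp(th,hc),velocity=150); r=rep(bot,th,'' if k%6==0 else None); k+=1
    hc=float(np.clip(hc+.04*(r['Fz']-8),HH-3,HH+3)); hist.append(r['Ft'])
    if r['Ft']<-lim or abs(r['Fr'])>45 or r['Fz']<-10 or r['Fz']>40 or r['w']<.15: print('STOP'); break
    if bot.state()['time_s']>58: print('TIME');break
rep(bot,th,'end'); print('hc',hc,np.round(hist[-6:],1))
E
python3 wind.py 1.5708 18.1 15 59.7 35
```

```text
{'th': 1.83, 'r': 55.74, 'h': 60.56, 'Ft': 0.97, 'Fr': 3.87, 'Fz': 17.16, 'w': 0.21, 't': 18.1, 'lag': -0.8}
 {'th': 3.4, 'r': 57.57, 'h': 61.07, 'Ft': -0.44, 'Fr': 6.12, 'Fz': 6.64, 'w': 0.22, 't': 19.6, 'lag': -1.0}
 {'th': 4.97, 'r': 54.61, 'h': 60.66, 'Ft': 1.63, 'Fr': -0.57, 'Fz': 8.39, 'w': 0.21, 't': 21.1, 'lag': -0.64}
 {'th': 6.54, 'r': 53.48, 'h': 60.31, 'Ft': 0.04, 'Fr': -4.74, 'Fz': 2.72, 'w': 0.22, 't': 22.6, 'lag': 0.4}
 {'th': 8.12, 'r': 56.23, 'h': 60.27, 'Ft': 0.78, 'Fr': 3.68, 'Fz': 11.53, 'w': 0.22, 't': 24.1, 'lag': 0.29}
 {'th': 9.69, 'r': 57.33, 'h': 61.21, 'Ft': -1.34, 'Fr': 6.95, 'Fz': 6.67, 'w': 0.22, 't': 25.6, 'lag': -1.23}
 {'th': 11.26, 'r': 54.59, 'h': 60.65, 'Ft': 1.34, 'Fr': -0.63, 'Fz': 9.97, 'w': 0.22, 't': 27.1, 'lag': -1.55}
 {'th': 12.83, 'r': 53.61, 'h': 60.28, 'Ft': 0.77, 'Fr': -6.59, 'Fz': 3.02, 'w': 0.22, 't': 28.6, 'lag': 0.14}
 {'th': 14.4, 'r': 56.28, 'h': 60.22, 'Ft': 0.4, 'Fr': 2.5, 'Fz': 11.91, 'w': 0.22, 't': 30.1, 'lag': 0.57}
 {'th': 15.97, 'r': 57.24, 'h': 61.24, 'Ft': -1.63, 'Fr': 6.69, 'Fz': 5.99, 'w': 0.21, 't': 31.6, 'lag': -1.11}
 {'th': 17.54, 'r': 54.56, 'h': 60.66, 'Ft': 0.9, 'Fr': -0.04, 'Fz': 9.97, 'w': 0.22, 't': 33.1, 'lag': -1.78}
end {'th': 18.1, 'r': 53.7, 'h': 60.49, 'Ft': -1.71, 'Fr': -3.78, 'Fz': 5.93, 'w': 0.21, 't': 33.85, 'lag': -1.32}
hc 60.62141344702858 [ 0.3  0.9  0.9  1.8  0.8 -1.7]
```

```bash
python3 wind.py 18.1 21.3 4 60.3 22
python3 - <<'E'
from h import *
from workcell import bot
snap(bot,'scene','scene4'); p=load('scene4')[0]; cv2.imwrite('pics/s4c.png',cv2.resize(p[110:270,190:390],(800,640))[:600])
E
```

```text
{'th': 18.17, 'r': 53.83, 'h': 60.36, 'Ft': -2.33, 'Fr': -4.18, 'Fz': 8.62, 'w': 0.21, 't': 34.1, 'lag': -0.58}
 {'th': 18.59, 'r': 53.73, 'h': 60.15, 'Ft': -3.03, 'Fr': -6.0, 'Fz': 5.86, 'w': 0.21, 't': 35.6, 'lag': 0.53}
 {'th': 19.01, 'r': 53.6, 'h': 60.08, 'Ft': -3.41, 'Fr': -6.28, 'Fz': 6.93, 'w': 0.22, 't': 37.1, 'lag': 2.53}
 {'th': 19.43, 'r': 53.62, 'h': 60.15, 'Ft': -2.8, 'Fr': -2.34, 'Fz': 8.28, 'w': 0.21, 't': 38.6, 'lag': 2.47}
 {'th': 19.85, 'r': 54.19, 'h': 60.24, 'Ft': -3.01, 'Fr': -1.33, 'Fz': 10.11, 'w': 0.22, 't': 40.1, 'lag': 1.44}
 {'th': 20.26, 'r': 55.17, 'h': 60.3, 'Ft': -2.71, 'Fr': -0.32, 'Fz': 9.34, 'w': 0.22, 't': 41.6, 'lag': 1.28}
 {'th': 20.68, 'r': 56.25, 'h': 60.37, 'Ft': -2.26, 'Fr': 1.38, 'Fz': 8.99, 'w': 0.21, 't': 43.1, 'lag': 2.14}
 {'th': 21.1, 'r': 57.02, 'h': 60.49, 'Ft': -3.1, 'Fr': 3.32, 'Fz': 10.17, 'w': 0.22, 't': 44.6, 'lag': 3.98}
end {'th': 21.3, 'r': 57.68, 'h': 60.07, 'Ft': -15.4, 'Fr': 1.09, 'Fz': 14.72, 'w': 0.22, 't': 45.35, 'lag': 12.08}
hc 61.65381967461577 [ -3.2  -3.5  -3.1  -8.4 -11.8 -15.4]
```

View pics/s4c.png

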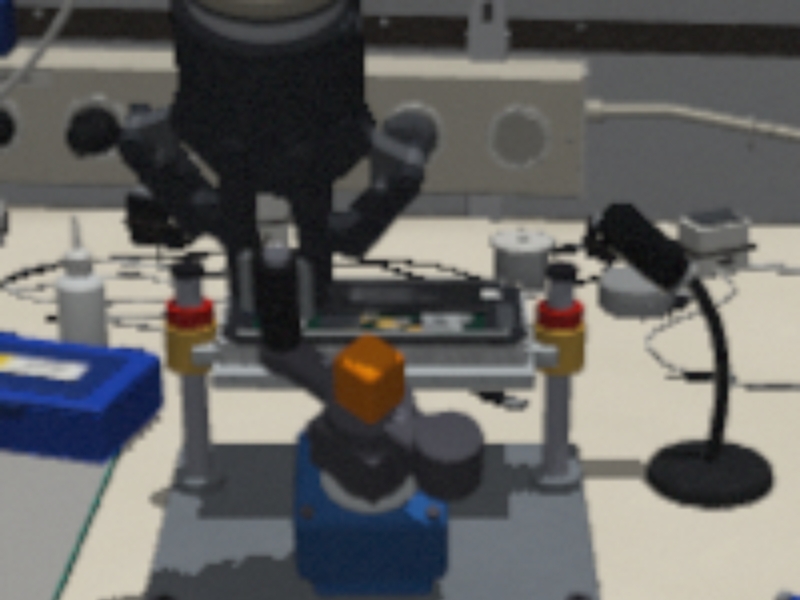

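The brass sleeves are now against both red stops at (190,315) and (560,315), and the tangential load is climbing with the handle stationary, so this is the hard stop. I'll nudge to confirm, relax, turn the gripper tangential so it opens clear of the boss, then let go and retract.

Run:
```python
from h import *
from workcell import bot
for th in (21.36,21.42): bot.servo_line(hp(th,60.6),velocity=150); rep(bot,th,'push')
s=bot.state(); e=s['position']-A; a=np.arctan2(e@ly,e@U); print('angle',np.degrees(a))
P=s['position']+np.cross(dirn(a),Z)*(.5)
bot.servo_line(P,velocity=60); rep(bot,21.1,'relaxed')
ph1=np.degrees(a)-90; ph1=(ph1+98.5+90)%180-90-98.5; print('phi',ph1)
for ph in np.linspace(-98.5,ph1,11)[1:]: bot.servo_line(P,tool(-Z,dirn(np.radians(ph))),velocity=60)
rep(bot,21.1,'turned'); bot.gripper_open(); rep(bot,21.1,'open')
s=bot.state(); bot.servo_line(s['position']+Z*110,velocity=120); bot.hold(.3); rep(bot,21.1,'up')
s=bot.state()
p,d,K,T=snap(bot,'wrist','w6')
p,d,K,T=snap(bot,'scene','scene5'); cv2.imwrite('pics/s5c.png',cv2.resize(p[110:350,190:490],(750,600)))
X=cloud(d,K,T); o=mask(p,(5,150,90),(22,255,255))&(d>0)&(np.linalg.norm(X-C,axis=-1)<100)
h=(X[o]-C)@Z; print('boss top h above collar',np.percentile(h,[90,97]),'(70 if seated)')
p,d,K,T=load('w6'); X=cloud(d,K,T); o=mask(p,(5,150,90),(22,255,255))&(d>0)&(np.linalg.norm(X-C,axis=-1)<100); print('wrist',o.sum(),np.percentile((X[o]-C)@Z,[50,90]) if o.sum() else '')
```

```text
push {'th': 21.36, 'r': 58.11, 'h': 59.58, 'Ft': -19.41, 'Fr': 2.4, 'Fz': 23.92, 'w': 0.22, 't': 45.65, 'lag': 14.73}
push {'th': 21.42, 'r': 58.24, 'h': 59.37, 'Ft': -20.18, 'Fr': 5.18, 'Fz': 22.11, 'w': 0.21, 't': 45.9, 'lag': 15.85}
angle 40.07670991051056
relaxed {'th': 21.1, 'r': 58.37, 'h': 59.35, 'Ft': -5.1, 'Fr': -0.57, 'Fz': 11.44, 'w': 0.21, 't': 46.31, 'lag': 0.26}
phi -49.923290089489456
turned {'th': 21.1, 'r': 60.77, 'h': 58.9, 'Ft': -8.44, 'Fr': 2.18, 'Fz': 15.87, 'w': 0.21, 't': 48.81, 'lag': 3.67}
open {'th': 21.1, 'r': 58.22, 'h': 59.31, 'Ft': 0.7, 'Fr': -0.24, 'Fz': 0.15, 'w': 1.0, 't': 49.47, 'lag': -3.02}
up {'th': 21.1, 'r': 58.29, 'h': 168.87, 'Ft': 0.97, 'Fr': 0.24, 'Fz': -0.21, 'w': 1.0, 't': 50.83, 'lag': -2.78}
boss top h above collar [68.91925731 69.60287099] (70 if seated)
wrist 1167 [69.86312191 71.20247312]
```

View pics/s5c.png

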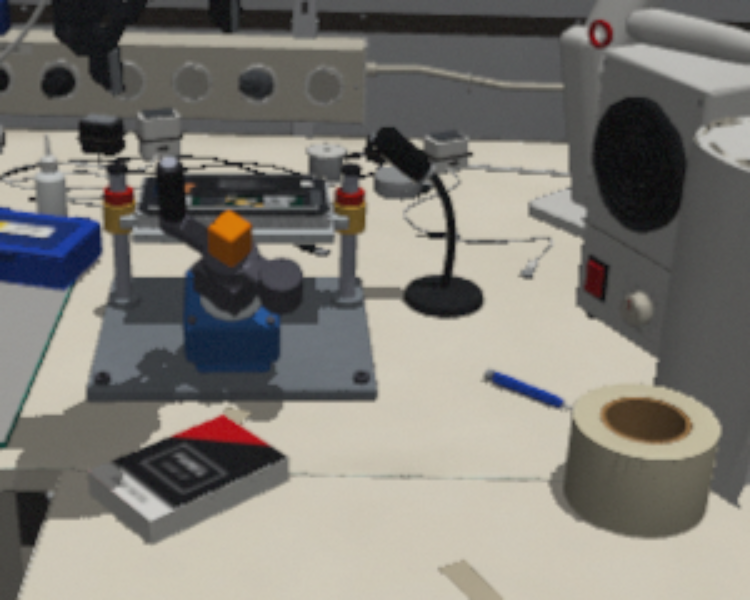

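The crank sits fully down on the shaft: the boss top measures 69.9 mm above the collar, against 70 mm when seated. Both brass sleeves touch the red stops, and the gripper is clear. The box, tape, driver and scope are where they were.

```bash
python3 -c "
from workcell import bot
print(bot.state()['time_s'],bot.close_job())"
```

```text
the job is handed in; nothing more can be done
50.9333 None
```

I wound the crank clockwise about 3.4 turns until the stage was against its red stops, left it fully seated with the gripper clear, and handed the job in at 50.9 s.

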